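Bolt the bigger instrument case shut

TASK

The bigger of the two aluminium carrying cases on the microscope bench is packed: lock its lid. Lift the ball handle of its barrel bolt up out of the notch, slide the bolt all the way into its keeper, lay the handle fully down in the notch at that end and let go; do not touch the smaller case.

Things in the scene. Friction and masses are not known exactly. Their poses are not given: they have to be found in the camera images.
- big_case: The BIGGER of two fixed aluminium cases with black corners: 190 deep, 250 wide, 100 mm high; front towards the robot, turned up to 0.3 rad. Origin: centre of its underside; x from front to back, y to the left seen from the robot, z up. Along the lid's front edge lies a bare steel barrel bolt, axis along y, level, 117 mm above the table, 22 mm behind the front face; keeper loop at the +y end.
- knob (a point): Centre of the 20 mm steel ball that ends the bigger case's bolt handle, 50 mm from the bolt's axis on a 10 mm round stem. With the handle down it is level with the axis, 28 mm ahead of the case's front, nothing under or beside it. Own y: along the bolt, the way it slides to lock; own x: from the ball to the axis; x turns with the handle. Grip it across y; it turns in the grip.
- bolt (a joint): Slide of the bigger case's bolt along the case's y, m: 0 drawn (open), 0.070 fully in the keeper (locked), hard stops at both ends, about 1 N friction, no spring. Between the two notches stands a tooth 44 mm wide along y, 12 to 22 mm from the axis on the robot's side, its top 5 mm above the axis: the handle can lie down only below about 0.008 or above about 0.062.
- handle (a joint): Swing of the bigger case's handle about the bolt's axis, rad: 0 = lying level towards the robot, fully down in a notch (stop); grows as the ball rises, to a stop at 1.4 (nearly upright). It clears the tooth above about 0.85. Light; falls back by its own weight when let go.
- small_case: The SMALLER aluminium case, 150 mm deep, 180 mm wide, 80 mm high, with a shorter bolt of the same make and a clear dish on its lid: to be left alone. Fixed. Origin at the centre of its underside; x runs from its front to its back, y along its bolt, z up.

How it is judged:
By the outcome, as a careful person would: the job done as asked, in the order asked, and still so for the second after the job is handed in, with the robot touching nothing.
It also fails if it takes over 35 s, if anything falls off the work surface, if the arm or the gripper's body presses on something with over 40 N, if the wrist force passes 120 N, or if a joint passes its speed limit or range.

ROBOT

A 7-joint arm with a two-finger parallel gripper is mounted at the origin on the work surface. World frame = base frame: x ahead of the robot, y to its left, z up, the work surface at z = 0. Lengths are in m, angles in rad, forces in N, time in s.
With the tool pointing down it reaches from about 0.4 to 0.85 m from the base axis. Payload 10.4 kg.
Tool frame: the origin (TCP) lies between the finger pads; the fingertips stand 19 mm ahead of it and the grasp point (between the pads) is the TCP; z points along the fingers, y is the line along which they close (so a half turn about z gives the same grasp; the last joint's range is limited). The gripper opens to 87 mm and grips with 3 to 60 N. Pads are 19 mm wide; open, the fingers measure 117 mm over their backs; the gripper's body (75 mm by 190 mm) begins 51 mm behind the grasp point.
Start: joints at [-1.179, 0.332, -0.065, 1.46, 0.022, 1.35, -0.088], TCP at [0.252, 0.572, 0.242] pointing down, gripper open.
Joint ranges: [-2.6, 2.6], [-0.5, 2.12], [-1.47, 1.34], [0.16, 2.42], [-1.27, 4.41], [0.06, 2.06], [-2.6, 2.6]. Speed limits (rad/s): [2.22, 2.22, 2.79, 2.79, 3.14, 3.14, 3.14].

INTERFACE

Orientations are given as a unit quaternion [w, x, y, z].
In Python, from rig import robot gives the robot as it stands.
- The arm moves only by the tool jog_arm, never from a script. Its argument "increments" is a list of rows, each a list of 7 numbers: the turn, a rotation vector about the tool's x, y, z in degrees, then the shift along the tool's x, y, z in m, then the closure, from 0 (fully open) to 1 (shut). A call has 1 to 12 rows; each row is the pose to reach, as a shift and turn from the pose commanded when the call began, along the tool's axes at that moment; what a row does not reach only later rows make up. A row lasts 1/8 s, in which the tool goes at most 62.5 mm and 10.7 degrees, less where a joint would pass 70% of its speed; a pose out of reach is approached as far as the arm can. A call with a gripper value outside its range is refused whole. The fingers move at their own pace and stop on an object; "squeeze" is the grip in N (left out, the last holds). Time passes only in rows, so rows that repeat a pose let the fingers close. It gives the time, the measured TCP pose, the force, the opening and the grip force at its end, in the units of the state.
- robot.sense(): the state, without advancing time (a new reading comes with each control period).
- robot.read_camera(name): name is "scene" or "top" or "wrist"; returns a dict with "pixels" (480x640x3 uint8, red, green, blue), "z_map" (480x640 float32, m along the optical axis (not along the pixel's ray), 0 where there is no reading), "vfov" (degrees; the focal length in pixels is half the picture's height over the tangent of half this angle, whatever the lens; pixels are square), "cx", "cy" (the principal point, pixels), "xyz" and "orientation" of the camera in the world. Camera axes: x right, y up, looking along -z (the intrinsics and any distortion apply to the point x, -y, -z); pixel columns grow to the right and rows downward; lengths in m; the calibration is good to about 2 mm. A picture is of the moment at which its call begins.
- robot.close_job(): hands the job in; it is judged then, once.
Trained networks look in a picture, given as the dict that the camera call returned (one of the last four; its "shot" number tells which), for a name from the list of things; names that differ only in an ending like _2 or _b are one class to them, and where a whole thing is asked for, a point or a joint stands for the part that bears it (a point fixed in the world has none). Each returns a list of dicts, best first, with "confidence" (0 to 1); they miss things now and then, are a little off and sometimes report something else, mostly with a low value. They report only what shows in the picture. A call takes as long as a camera call.
- robot.recognise(target, picture): "pixel" ([column, row] in pixels, amid what is visible of it).
- robot.silhouettes(target, picture): "pixels" (480x640 bool, what is visible of it) and "pixel" ([column, row] in pixels, amid what is visible of it).
The state is a dict: "time_s": time; "qpos": joint angles; "qvel": joint speeds; "effort": joint torques, N m; "eef_pos": TCP position; "orientation": TCP orientation; "force": force on the tool from outside, world axes, zero at the start; "ft_torque": the same for the moment, N m; "opening": opening from 0.0 (shut) to 1.0 (fully open); "grip_force": force on a finger pad.
Only numpy, scipy, OpenCV 4.12 (cv2) and the standard library are available. Lean on these libraries where they do the work, as an engineer would, in place of code of your own. Each camera call takes 0.05 s, during which the arm holds its last target. There are 200 camera calls.

## Working session

There is one attempt and no reset: what is moved stays moved. The work goes in short steps, Python scripts to look and compute and a tool call to move; the robot and the scene stay as the last step left them, time stands still between calls to the robot, and variables do not carry over. Pictures are saved under pics/ and viewed, at most 10 in all, crops included, and the job is handed in when it is done.

Besides the shell and the picture viewer there is one more tool, called after "Emit:" as name(argument=value, ...) on one line, values as JSON. jog_arm: Moves the arm, as the interface text tells. Its arguments: {"type":"object","properties":{"increments":{"type":"array","items":{"type":"array","items":{"type":"number"}}},"squeeze":{"type":"number"}},"required":["increments"]}

```bash
mkdir -p pics; cat > h.py <<'E'
import numpy as np, cv2
from scipy.spatial.transform import Rotation as R
from rig import robot
def rot(q): return R.from_quat([q[1],q[2],q[3],q[0]]).as_matrix()
def cloud(p):
    h,w=p["z_map"].shape; f=h/2/np.tan(np.radians(p["vfov"])/2)
    v,u=np.mgrid[0:h,0:w]; z=p["z_map"]
    c=np.stack([(u-p["cx"])/f*z,-(v-p["cy"])/f*z,-z],-1)
    W=c@rot(p["orientation"]).T+np.array(p["xyz"]); W[z==0]=np.nan; return W
def save(p,n): cv2.imwrite("pics/"+n,p["pixels"][:,:,::-1])
E
python3 - <<'E'
from h import *
s=robot.sense(); print(s["eef_pos"],s["orientation"],s["time_s"])
for n in("scene","top"):
    p=robot.read_camera(n); W=cloud(p); save(p,n+"1.png"); print(n,[k for k in p],p["vfov"],p["xyz"],p["orientation"])
    for t in("big_case","small_case","knob"):
        for d in robot.silhouettes(t,p)[:3]:
            m=d["pixels"]; q=W[m]; q=q[~np.isnan(q[:,0])]
            print(t,d["confidence"],d["pixel"],m.sum(),np.round(np.median(q,0),3) if len(q) else None,np.round(np.percentile(q,[2,98],axis=0),3) if len(q) else None)
E
```

```text
[0.25172414 0.57166771 0.2407534 ] [-1.09840184e-04  2.05890880e-01  9.78574698e-01 -7.02387624e-04] 0.0
scene ['pixels', 'z_map', 'vfov', 'cx', 'cy', 'xyz', 'orientation', 'shot'] 44.694824500272034 [1.11637262 0.04470722 0.78360633] [0.63299342 0.21725758 0.24502198 0.70148607]
big_case 0.97 [484.4, 282.8] 26876 [0.644 0.219 0.101] [[0.517 0.097 0.012]
 [0.703 0.341 0.128]]
small_case 0.69 [199.4, 294.4] 13980 [ 0.694 -0.186  0.081] [[ 0.584 -0.277  0.01 ]
 [ 0.743 -0.101  0.111]]
knob 0.77 [462.4, 213.1] 1037 [0.534 0.189 0.123] [[0.481 0.113 0.114]
 [0.541 0.288 0.127]]
top ['pixels', 'z_map', 'vfov', 'cx', 'cy', 'xyz', 'orientation', 'shot'] 46.87954942133693 [ 0.41897569 -0.0293974   0.89149384] [ 0.70610761  0.07548354 -0.07315162 -0.70025932]
big_case 0.69 [159.7, 236.6] 24082 [0.594 0.211 0.098] [[0.508 0.093 0.016]
 [0.695 0.338 0.128]]
small_case 0.93 [435.2, 220.8] 11491 [ 0.644 -0.193  0.079] [[ 0.575 -0.284  0.016]
 [ 0.732 -0.105  0.11 ]]
knob 0.68 [174.4, 279.1] 1392 [0.529 0.186 0.121] [[0.476 0.109 0.115]
 [0.539 0.285 0.125]]
```

View pics/scene1.png

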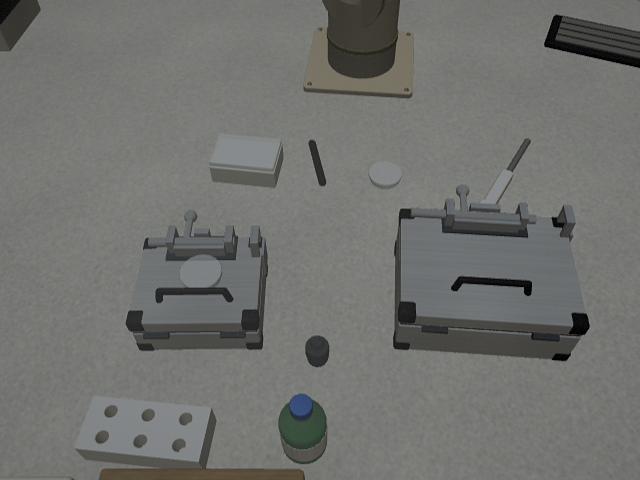

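View pics/top1.png

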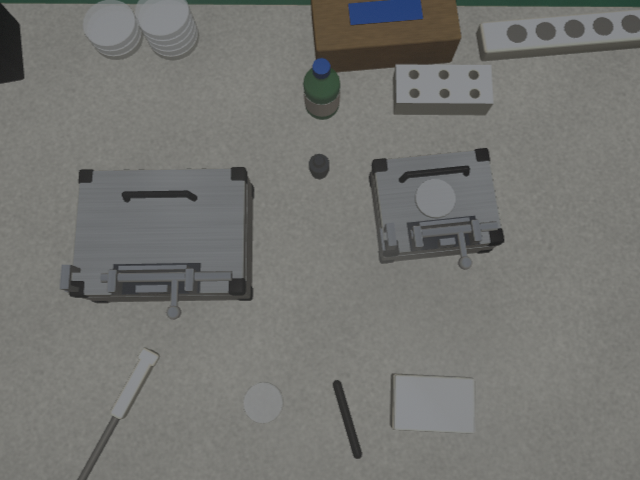

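```bash
python3 - <<'E'
from h import *
for n in("scene","top"):
    p=robot.read_camera(n); W=cloud(p); d=robot.silhouettes("big_case",p)[0]; q=W[d["pixels"]]
    t=q[(abs(q[:,2]-.1)<.004)].astype(np.float32)
    print(n,len(t),cv2.minAreaRect(t[:,:2]*1000))
    k=W[robot.silhouettes("knob",p)[0]["pixels"]]
    np.savetxt(n+"k.txt",k)
    b=k[(k[:,0]<.515)]; print(len(b),np.round(np.nanpercentile(b,[0,50,100],axis=0),4))
E
```

```text
scene 16368 ((605.0394287109375, 221.9459228515625), (194.3431854248047, 254.58096313476562), 1.3071253299713135)
253 [[ 0.3514  0.1221 -0.0022]
 [ 0.4875  0.1865  0.1216]
 [ 0.5149  0.3004  0.1289]]Traceback (most recent call last):
  File "<stdin>", line 3, in <module>
IndexError: list index out of range
```

Both views show the bigger case on the robot's left: ball at (462,190) in scene and (173,312) in top, handle lying down, bolt drawn, keeper at the +y end. The smaller case lies well to the right. Next I fit the ball and the yaw.

```bash
python3 - <<'E'
from h import *
from scipy.optimize import least_squares
for n,c in(("scene",(462,190)),("top",(173,312))):
    p=robot.read_camera(n); W=cloud(p); C=np.array(p["xyz"])
    q=W[c[1]-14:c[1]+15,c[0]-14:c[0]+15].reshape(-1,3); q=q[(q[:,2]>.105)&(q[:,2]<.14)&(q[:,0]<.494)]
    r=least_squares(lambda x:np.linalg.norm(q-x,axis=1)-.01,[.482,.188,.117],loss="soft_l1",f_scale=.001)
    print(n,len(q),r.x.round(4),np.median(abs(r.fun)))
    a=W.reshape(-1,3); t=a[(abs(a[:,2]-.1)<.003)&(a[:,0]>.48)&(a[:,0]<.72)&(a[:,1]>.07)&(a[:,1]<.37)]
    print(cv2.minAreaRect(t[:,:2].astype(np.float32)*1000))
    b=a[(a[:,2]>.119)&(a[:,0]>.50)&(a[:,0]<.56)&(a[:,1]>.07)&(a[:,1]<.37)]
    print("bolt",np.round(np.percentile(b,[0,50,100],axis=0),3),np.degrees(np.arctan(np.polyfit(b[:,1],b[:,0],1))))
    # edges of the lid: right/left sides
    for s in(1,-1):
        xs=np.arange(.56,.68,.01); ys=[(s*t[abs(t[:,0]-x)<.005][:,1]*1).max()*s for x in xs]; print(s,np.polyfit(xs,ys,1).round(4))
s=robot.sense(); print(rot(s["orientation"]).round(4), s["qpos"])
E
```

```text
scene 119 [0.4828 0.1872 0.1181] 0.0006524216335843606
((606.120849609375, 221.97787475585938), (193.0344696044922, 255.20751953125), 1.0968860387802124)
bolt [[0.5   0.108 0.119]
 [0.535 0.219 0.124]
 [0.55  0.343 0.139]] [-0.43901036 28.11688925]
1 [0.0282 0.3285]
-1 [0.0262 0.0803]
top 178 [0.4828 0.1842 0.1155] 0.0005395428731447488
((603.974853515625, 220.02804565429688), (192.08473205566406, 256.0397033691406), 1.2941173315048218)
bolt [[0.5   0.105 0.119]
 [0.53  0.215 0.122]
 [0.548 0.341 0.136]] [-1.04682851 28.05728299]
1 [0.0208 0.3294]
-1 [0.0291 0.0762]
[[-9.152e-01  4.030e-01  1.000e-04]
 [ 4.030e-01  9.152e-01  1.000e-04]
 [ 0.000e+00  2.000e-04 -1.000e+00]] [-1.17862207  0.33215687 -0.06468504  1.4600726   0.02160755  1.34990108
 -0.08849745]
```

Emit:
jog_arm(increments=[[0,0,-3,-0.037,-0.026,0,0.2],[0,0,-8,-0.082,-0.058,0,0.3],[0,0,-13,-0.127,-0.09,0,0.3],[0,0,-18,-0.173,-0.122,0,0.3],[0,0,-22,-0.218,-0.154,0,0.3],[0,0,-25.2,-0.263,-0.186,0,0.3],[0,0,-25.2,-0.309,-0.219,0,0.3],[0,0,-25.2,-0.34,-0.241,0,0.3],[0,0,-25.2,-0.36,-0.255,0,0.3],[0,0,-25.2,-0.367,-0.26,0,0.3],[0,0,-25.2,-0.367,-0.26,0,0.3],[0,0,-25.2,-0.367,-0.26,0,0.3]])

```text
time_s: 2.25
eef_pos: [0.4824, 0.1875, 0.2415]
orientation: [-0.0, -0.013, 1.0, 0.0]
force: [0.0, -0.9, 0.1]
opening: 0.701
grip_force: 0.0
```

```bash
python3 - <<'E'
from h import *
from scipy.optimize import least_squares
s=robot.sense(); print(s["eef_pos"],rot(s["orientation"]).round(4), s["qpos"],s["opening"],s["force"])
p=robot.read_camera("wrist"); save(p,"w1.png"); W=cloud(p)
for d in robot.recognise("knob",p)[:2]: print(d["confidence"],d["pixel"])
q=W.reshape(-1,3); q=q[(q[:,2]>.105)&(q[:,2]<.135)&(np.hypot(q[:,0]-.4828,q[:,1]-.1857)<.017)&(q[:,0]<.492)]
if len(q)>20:
    r=least_squares(lambda x:np.linalg.norm(q-x,axis=1)-.01,[.482,.186,.117],loss="soft_l1",f_scale=.001); print(len(q),r.x)
E
```

```text
[0.48235894 0.18748244 0.2415077 ] [[-9.996e-01 -2.690e-02 -2.000e-04]
 [-2.690e-02  9.996e-01  4.000e-04]
 [ 2.000e-04  4.000e-04 -1.000e+00]] [-0.64794229  0.08999845  0.201899    1.75333033 -0.01918861  1.30017269
  1.15597772] 0.7007586937339854 [ 0.02762815 -0.91946844  0.09054313]
0.87 [322.2, 286.3]
462 [0.48215952 0.18616874 0.11787712]
```

Emit:
jog_arm(increments=[[0,0,0,0,-0.001,0.02,0.3],[0,0,0,0,-0.001,0.05,0.3],[0,0,0,0,-0.001,0.08,0.3],[0,0,0,0,-0.001,0.105,0.3],[0,0,0,0,-0.001,0.119,0.3],[0,0,0,0,-0.001,0.124,0.3],[0,0,0,0,-0.001,0.124,0.3],[0,0,0,0,-0.001,0.124,0.6],[0,0,0,0,-0.001,0.124,1],[0,0,0,0,-0.001,0.124,1],[0,0,0,0,-0.001,0.124,1],[0,0,0,0,-0.001,0.124,1]], squeeze=20)

```text
time_s: 3.85
eef_pos: [0.483, 0.1852, 0.1176]
orientation: [0.0, -0.013, 1.0, 0.0]
force: [-0.2, 1.0, -0.2]
opening: 0.217
grip_force: 12.9
```

```bash
python3 - <<'E'
from h import *
s=robot.sense(); print(s["eef_pos"],s["opening"]*87,s["grip_force"],s["force"])
for a in (.2,.4,.6,.8,1,1.1): print(a,round(.05*(1-np.cos(a)),4),round(.05*np.sin(a),4))
E
```

```text
[0.48298083 0.18524872 0.11756229] 18.85763439478004 12.869340309407562 [-0.23587385  0.99269077 -0.19000058]
0.2 0.001 0.0099
0.4 0.0039 0.0195
0.6 0.0087 0.0282
0.8 0.0152 0.0359
1 0.023 0.0421
1.1 0.0273 0.0446
```

Emit:
jog_arm(increments=[[0,0,0,0,0,0,1],[0,0,0,-0.0003,0,-0.005,1],[0,0,0,-0.001,0,-0.01,1],[0,0,0,-0.0022,0,-0.0148,1],[0,0,0,-0.004,0,-0.0195,1],[0,0,0,-0.0061,0,-0.024,1],[0,0,0,-0.0087,0,-0.0282,1],[0,0,0,-0.0118,0,-0.0322,1],[0,0,0,-0.0152,0,-0.0359,1],[0,0,0,-0.019,0,-0.0392,1],[0,0,0,-0.024,0,-0.0427,1],[0,0,0,-0.0264,0,-0.0441,1]])

```text
time_s: 5.35
eef_pos: [0.5099, 0.1859, 0.162]
orientation: [0.0, -0.012, 1.0, 0.0]
force: [-2.1, 0.6, 0.7]
opening: 0.211
grip_force: 20.0
```

```bash
python3 - <<'E'
from h import *
s=robot.sense(); print(s["eef_pos"],s["opening"]*87,s["grip_force"],s["force"])
p=robot.read_camera("scene"); cv2.imwrite("pics/s2.png",cv2.resize(p["pixels"][130:290,360:600,::-1],None,fx=3,fy=3))
E
```

```text
[0.50986836 0.18589611 0.16199415] 18.347604951198832 20.000539837928955 [-2.11238472  0.61565811  0.67446722]
```

View pics/s2.png

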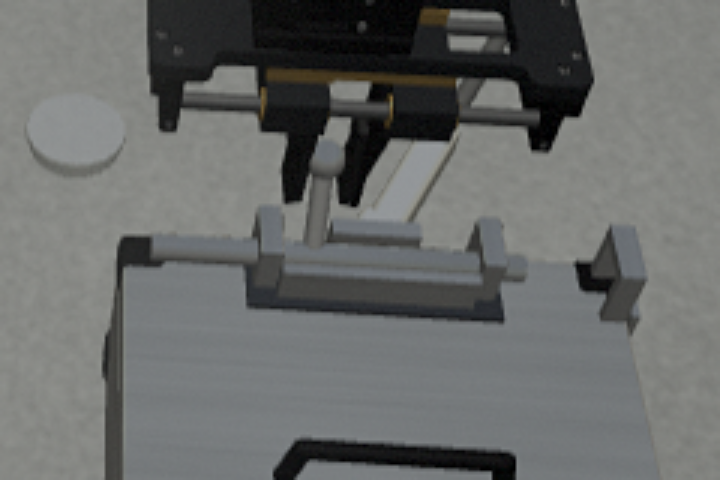

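The handle is up, with the ball between the fingers at (325,158) and the stem clear above the tooth. Next I slide the bolt.

Emit:
jog_arm(increments=[[0,0,0,0,0.004,0,1],[0,0,0,0,0.011,0,1],[0,0,0,0,0.019,0,1],[0,0,0,0,0.027,0,1],[0,0,0,0,0.035,0,1],[0,0,0,0,0.043,0,1],[0,0,0,0,0.051,0,1],[0,0,0,0,0.058,0,1],[0,0,0,0,0.064,0,1],[0,0,0,0,0.068,0,1],[0,0,0,0,0.07,0,1],[0,0,0,0,0.071,0,1]])

```text
time_s: 6.9
eef_pos: [0.5077, 0.2542, 0.1615]
orientation: [-0.001, -0.011, 1.0, -0.002]
force: [-4.9, -11.1, 6.3]
opening: 0.214
grip_force: 20.0
```

```bash
python3 - <<'E'
from h import *
from scipy.optimize import least_squares
s=robot.sense(); print(s["eef_pos"],s["opening"]*87,s["grip_force"],s["force"])
p=robot.read_camera("scene"); cv2.imwrite("pics/s3.png",cv2.resize(p["pixels"][130:290,360:600,::-1],None,fx=3,fy=3))
a=cloud(p).reshape(-1,3)
q=a[(np.linalg.norm(a-s["eef_pos"],axis=1)<.018)&(a[:,2]>.155)]
r=least_squares(lambda x:np.linalg.norm(q-x,axis=1)-.01,s["eef_pos"],loss="soft_l1",f_scale=.001); print(len(q),r.x)
E
```

```text
[0.50773493 0.25417626 0.16154175] 18.588327758555625 20.010061638895422 [ -4.89725224 -11.07567766   6.31237972]
206 [0.50769007 0.25567789 0.16113544]
```

View pics/s3.png

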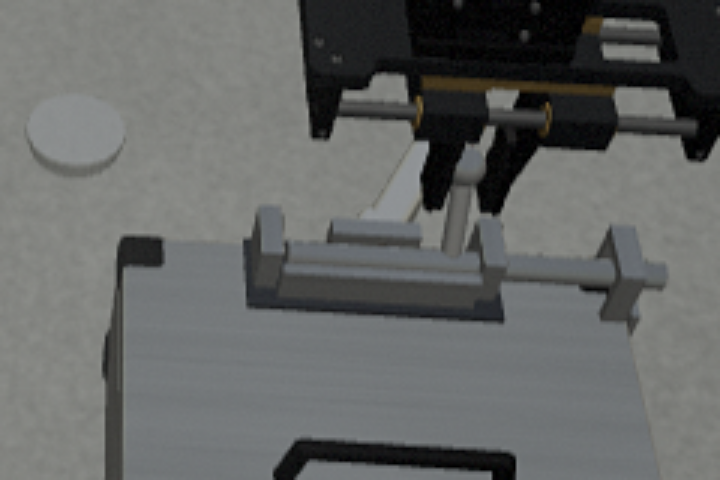

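The bolt is against its stop, with the bar through the keeper at (650,272), and the ball moved about 69–70 mm. Next I lower the handle along the reverse arc.

Emit:
jog_arm(increments=[[0,0,0,0.0024,0,0.0014,1],[0,0,0,0.0074,0,0.0049,1],[0,0,0,0.0112,0,0.0082,1],[0,0,0,0.0146,0,0.0119,1],[0,0,0,0.0177,0,0.0159,1],[0,0,0,0.0203,0,0.0201,1],[0,0,0,0.0224,0,0.0246,1],[0,0,0,0.0242,0,0.0293,1],[0,0,0,0.0254,0,0.0341,1],[0,0,0,0.0261,0,0.0391,1],[0,0,0,0.0264,0,0.0441,1],[0,0,0,0.0264,0,0.0455,1]])

```text
time_s: 8.45
eef_pos: [0.4824, 0.2536, 0.1166]
orientation: [0.0, -0.011, 1.0, -0.001]
force: [-3.8, -11.1, 13.0]
opening: 0.213
grip_force: 20.1
```

```bash
python3 - <<'E'
from h import *
from scipy.optimize import least_squares
s=robot.sense(); print(s["eef_pos"],s["opening"]*87,s["grip_force"],s["force"])
p=robot.read_camera("scene"); cv2.imwrite("pics/s4.png",cv2.resize(p["pixels"][130:290,360:600,::-1],None,fx=3,fy=3))
a=cloud(p).reshape(-1,3)
q=a[(np.linalg.norm(a-s["eef_pos"],axis=1)<.018)&(a[:,2]>.112)]
r=least_squares(lambda x:np.linalg.norm(q-x,axis=1)-.01,s["eef_pos"],loss="soft_l1",f_scale=.001); print(len(q),r.x)
E
```

```text
[0.4823953  0.25360365 0.11664423] 18.524332911883203 20.06796137080528 [ -3.82309579 -11.11386084  13.04169561]
185 [0.48635668 0.25576876 0.11760361]
```

View pics/s4.png

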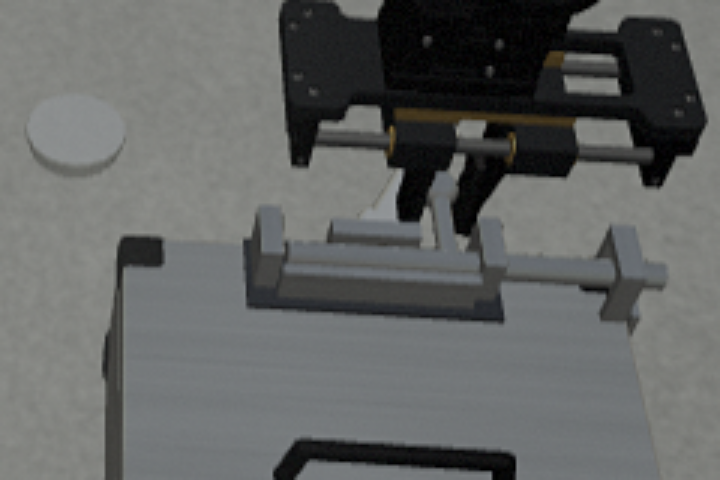

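The handle is down at its stop (13 N upward reaction), with the ball at z ≈ 0.117. Next I release and retreat.

Emit:
jog_arm(increments=[[0,0,0,0,0,0,0.7],[0,0,0,0,0,0,0.45],[0,0,0,0,0,0,0.35],[0,0,0,0,0,0,0.35],[0,0,0,0,0,0,0.35],[0,0,0,0,0,-0.01,0.35],[0,0,0,0,0,-0.03,0.35],[0,0,0,0.02,0,-0.06,0.35],[0,0,0,0.06,0,-0.09,0.35],[0,0,0,0.1,0,-0.12,0.35],[0,0,0,0.12,0,-0.13,0.35],[0,0,0,0.12,0,-0.13,0.35]])

```text
time_s: 10.0
eef_pos: [0.3608, 0.2537, 0.2479]
orientation: [0.001, -0.013, 1.0, 0.001]
force: [0.2, 0.4, 0.6]
opening: 0.651
grip_force: 0.0
```

```bash
python3 - <<'E'
from h import *
from scipy.optimize import least_squares
s=robot.sense(); print(s["eef_pos"],s["opening"]*87,s["force"])
p=robot.read_camera("scene"); cv2.imwrite("pics/s5.png",cv2.resize(p["pixels"][130:290,360:600,::-1],None,fx=3,fy=3))
a=cloud(p).reshape(-1,3); e=np.array([.482,.256,.117])
q=a[(np.linalg.norm(a-e,axis=1)<.015)&(a[:,2]>.105)&(a[:,0]<.493)]
r=least_squares(lambda x:np.linalg.norm(q-x,axis=1)-.01,e,loss="soft_l1",f_scale=.001); print(len(q),r.x)
E
```

```text
[0.3608487  0.2537081  0.24786344] 56.6478122640392 [0.22585699 0.35601958 0.59442178]
121 [0.48132799 0.25357739 0.11773289]
```

View pics/s5.png

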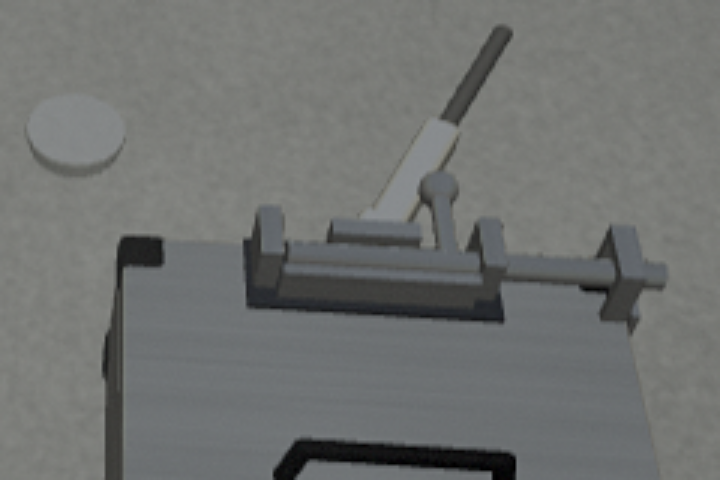

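```bash
python3 - <<'E'
import cv2,numpy as np
I=[cv2.imread(f"pics/s{i}.png",0).astype(np.float32) for i in(3,4,5)]
for k in I: print(cv2.phaseCorrelate(I[0][255:290,645:690],k[255:290,645:690]), cv2.phaseCorrelate(I[0][300:420,200:600],k[300:420,200:600]))
E
```

```text
((0.5, 0.0), 0.999999999954274) ((5.553602022700943e-11, 3.552713678800501e-14), 1.0000000028441245)
((0.50063594662846, 0.04144520760320347), 0.9325033449832304) ((0.03863703649611239, 0.015731124002662966), 0.7923365993499756)
((0.5590933004931102, -0.0737678692913768), 0.9265859986528938) ((0.016264895714101613, 0.002847239409383917), 0.7980965423583984)
```

The bolt tip has not moved since it was pressed against the stop with 11 N. The handle is down and the robot is clear.

```bash
python3 -c "
from rig import robot
print(robot.close_job())"
```

```text
the job is handed in; nothing more can be done
None
```

The bigger case is locked: its bolt was slid into the keeper up to the hard stop, the handle was laid down in that notch and released, the smaller case was not touched, and the job was handed in at about 10 s.

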